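Lock a flow-cell cartridge into its dock with the cam

TASK

Lock the flow-cell cartridge into its dock: slide it gently along its rails towards the cam until you feel its bolt meet the stiff brass shoe in the mouth of the open cam, and stop there, before the bolt is driven on against the cam. Then turn the cam's black wing bar half a turn clockwise (seen from above), without forcing it, so that its hook catches the bolt and draws it in tight; let go, and leave the small bottle and the small box beside the dock where they stand.

Things in the scene. Friction and masses are not known exactly. Their poses are not given: they have to be found in the camera images.
- dock: aluminium dock fixed to the worktop, plate 245 x 92 x 10 mm. Origin on the worktop, midway across; +x is the way the cartridge slides in, z up. Plate from x = -147 to +98 mm. Two rails with overhanging lips (x = -142 to +2, tops 25 mm above the worktop): the cartridge can only slide along x, 1.3 mm play to each side. Cam axis upright at x = +50, y = 0 mm; a brass shoe lies low in its mouth
- cartridge_grip (a point): centre of the grip rib on the grey cartridge, about 52 mm above the worktop; x axis in the slide direction, z up. Rib: 12 mm thick along the slide, 38 mm wide across, 30 to 60 mm above the worktop. The pin meets the shoe with the rib's centre at dock x = -62.5 mm, plus or minus 8 mm (bolt length). Left more than 2 mm short of that touch the hook may miss the pin; 1.2 mm beyond it strikes the cam
- cartridge: grey cartridge, 70 x 50 mm, 20 mm high without its rib, 0.4 to 0.6 kg; origin under its front face, x ahead. From the face sticks a steel bolt with an upright 8 mm pin at its end, 34 mm ahead of the face, screwed in up to 8 mm more or less (not measured). It slides easily (1 to 3 N) and stays where left. When the pin meets the shoe, 5 N are added at once; then the shoe slides too and stays
- cam_grip (a point): on the cam's axis, 60 mm above the worktop, at grip height; turns with the cam, axes as the dock's at cam = 0. The black wing bar lies along its x: 12 mm thick, 45 mm long, 36 to 70 mm above the worktop; its narrow nose (-x) points at the cartridge when open. Below: steel disc of 33 mm diameter and the hook, reaching 38 mm from the axis, tops at 36 mm
- cam (a joint): cam angle in rad, growing clockwise seen from above: 0 to 0.25 open (mouth to the cartridge), locked above 2.95 (half a turn), end stop 3.2. The hook catches the pin from about 0.5, draws it in 7 mm by 2.6, driving the shoe back, then holds it. Turning takes under 0.4 N m; it stays where left, so regrip it. Bolt against cam: over 20 N is forcing it, over 3 N while open (below 0.35) is a strike
- oil_bottle: small brown bottle with a black cap, 24 mm diameter, 58 mm tall, bystander to the right of the dock; origin at the centre of its underside
- coverslip_box: small box with a blue lid, 32 x 32 x 22 mm, bystander to the right of the dock; origin at the centre of its underside
Mind the look-alikes: they are no part of the job. Several things have the shape of the cartridge; the one meant has the colours described above.

How it is judged:
By the outcome, as a careful person would: the job done as asked, in the order asked, and still so for the second after the job is handed in, with the robot touching nothing.
It also fails if it takes over 61 s, if anything falls off the work surface, if the arm or the gripper's body presses on something with over 40 N, if the wrist force passes 120 N, or if a joint passes its speed limit or range.

ROBOT

A 6-joint arm with a two-finger parallel gripper is mounted at the origin on a cart in front of the work surface, level with it; the furniture and walls round the work are solid. World frame = base frame: x ahead of the robot, y to its left, z up, the work surface at z = 0. Lengths are in m, angles in rad, forces in N, time in s.
With the tool pointing down it reaches from about 0.325 to 0.9 m from the base axis. Payload 6.1 kg.
Tool frame: the origin (TCP) lies midway between the tips of the shut fingers; the grasp point (between the pads) lies 19 mm behind it; x points along the fingers, y is the direction in which the jaws open and shut, and the axes are right-handed (so a half turn about x gives the same grasp; the last joint's range is limited). The gripper opens to 85 mm and grips with 20 to 120 N. Pads are 22 mm wide; open, the fingers measure 114 mm over their backs; the gripper's body (76 mm by 85 mm) begins 54 mm behind the grasp point. The pads swing forward as they close: fully open they stand 13 mm farther back than shut.
Start: joints at [1.016, 0.22, 1.526, -0, 1.395, -0.126], TCP at [0.26, 0.568, 0.231] pointing down, gripper open.
Joint ranges: [-2.98, 2.98], [-0.91, 2.08], [0.09, 2.57], [-1.24, 4.39], [0.2, 2.65], [-2.68, 2.68]. Speed limits (rad/s): [2.57, 2.57, 3.01, 3.14, 3.14, 3.14].

INTERFACE

Orientations are given as [roll, pitch, yaw] about the fixed x, y, z axes, in that order (R = Rz(yaw) Ry(pitch) Rx(roll)).
In Python, from plant import movep, move_l, set_joints, gripper_to, hold, inverse_kinematics, observe, get_image, get_calibration, Unreachable, job_done gives the robot as it stands. Calls block until the motion is done:
- movep(position, orientation): joint-space move of the TCP to a pose.
- move_l(position, feed=0.15, rotation=None, max_force=None): straight line of the TCP; rotation=None keeps the orientation; feed is the mean speed in m/s. With max_force (N) it stops when the force on the tool has changed by that much, and returns True; else False.
- set_joints(angles): joint-space move.
- gripper_to(opening, f_grip=None): finger opening in m; f_grip is the grip in N (None keeps the last); returns when the fingers have stopped.
- hold(seconds).
- inverse_kinematics(position, orientation): joint angles nearest the present ones, or None.
- observe(): the state.
- get_image(name): name is "scene" or "top" or "wrist"; returns (picture, depth): 400x640x3 uint8, red, green, blue; 400x640 float32, m along the optical axis (not along the pixel's ray), 0 where there is no reading.
- get_calibration(name): a dict with "intrinsics" (3x3 intrinsics, pixels), "dist_coeffs" ([k1, k2, p1, p2, k3] as OpenCV has them; the pictures are not rectified), "world_from_camera" (4x4, takes a point from camera to world coordinates). Camera axes: x right, y down, z forward; pixel columns grow to the right and rows downward; lengths in m; the calibration is good to about 2 mm. A picture is of the moment at which its call begins: read the wrist's pose just before it. get_calibration takes no time and is no camera call; for the wrist camera it gives the pose at the moment of the call.
A pose or a line that the arm cannot do raises Unreachable and nothing moves.
- job_done(): hands the job in, once; it reports no verdict.
The state is a dict: "time_s": time; "q": joint angles; "joint_velocities": joint speeds; "joint_torque": joint torques, N m; "eef_pos": TCP position; "tcp_rot": TCP orientation; "ft_force": force on the tool from outside, world axes, zero at the start; "torque": the same for the moment, N m; "opening": finger opening in m.
Only numpy, scipy, OpenCV 4.12 (cv2) and the standard library are available. Lean on these libraries where they do the work, as an engineer would, in place of code of your own. Each camera call takes 0.05 s, during which the arm holds its last target.

## Working session

There is one attempt and no reset: what is moved stays moved. The work goes in short steps, each a Python script; the robot and the scene stay as the last script left them, time stands still between calls to the robot, and variables do not carry over. Pictures are saved under pics/ and viewed, and the job is handed in when it is done.

```bash
ls; mkdir -p pics; python3 - <<'E'
from plant import *
import cv2,numpy as np
s=observe();print(s)
for n in("scene","top","wrist"):
    c=get_calibration(n);print(n,c)
    p,d=get_image(n);cv2.imwrite(f"pics/{n}0.png",p[:,:,::-1]);np.save(f"pics/{n}0d.npy",d)
E
```

```text
pics
{'time_s': 0.0, 'q': array([ 1.01588437e+00,  2.21225706e-01,  1.52766709e+00, -6.67008727e-06,
        1.39467982e+00, -1.26079351e-01]), 'joint_velocities': array([-0.00018034, -0.00061055, -0.0003927 , -0.00082555, -0.00023257,
       -0.00069794]), 'joint_torque': array([-9.19657068e-04, -4.96900070e+01, -3.89394021e+01, -3.72487957e-04,
        1.11934642e-02,  9.70603651e-06]), 'eef_pos': array([0.25954277, 0.56787486, 0.23016987]), 'tcp_rot': array([-1.69356018,  1.56881635, -2.12239161]), 'ft_force': array([ 0.64531814, -0.06869776,  0.74121226]), 'torque': array([-0.05326683,  0.0282719 ,  0.01810664]), 'opening': 0.08561447060832113}
scene {'intrinsics': array([[488.87629483,   0.        , 322.44665872],
       [  0.        , 488.87629483, 199.32497645],
       [  0.        ,   0.        ,   1.        ]]), 'dist_coeffs': array([-0.10150313,  0.        ,  0.        ,  0.        ,  0.        ]), 'world_from_camera': array([[ 0.64254375, -0.49142655,  0.58790941,  0.03388976],
       [-0.76623682, -0.40775684,  0.49660396, -0.79109441],
       [-0.00432029, -0.7695676 , -
[... 541 characters left out ...]
0708915],
       [ 0.        ,  0.        ,  0.        ,  1.        ]])}
wrist {'intrinsics': array([[286.91866029,   0.        , 317.74453524],
       [  0.        , 286.91866029, 194.36418922],
       [  0.        ,   0.        ,   1.        ]]), 'dist_coeffs': array([-0.03149841,  0.        ,  0.        ,  0.        ,  0.        ]), 'world_from_camera': array([[ 4.16058948e-01,  8.69756037e-01,  2.65366518e-01,
         1.92754228e-01],
       [ 9.09337179e-01, -3.97653240e-01, -1.22383803e-01,
         5.99632073e-01],
       [-9.20195895e-04,  2.92226518e-01, -9.56348689e-01,
         3.73710837e-01],
       [ 0.00000000e+00,  0.00000000e+00,  0.00000000e+00,
         1.00000000e+00]])}
```

View pics/scene0.png

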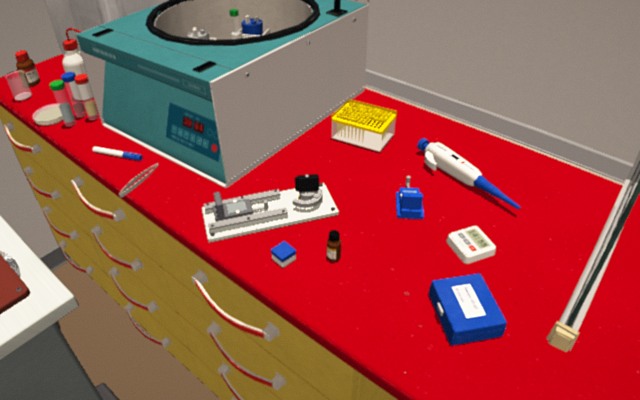

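View pics/top0.png

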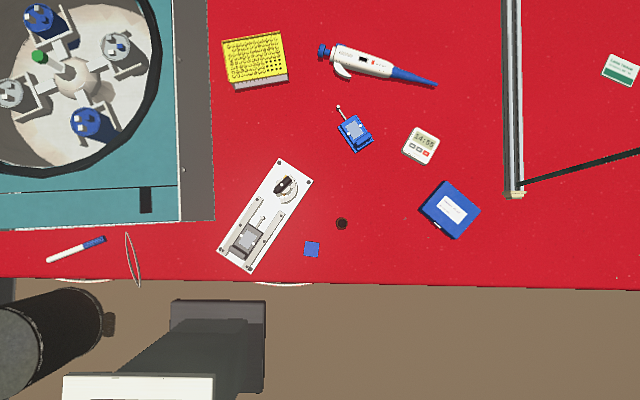

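View pics/wrist0.png

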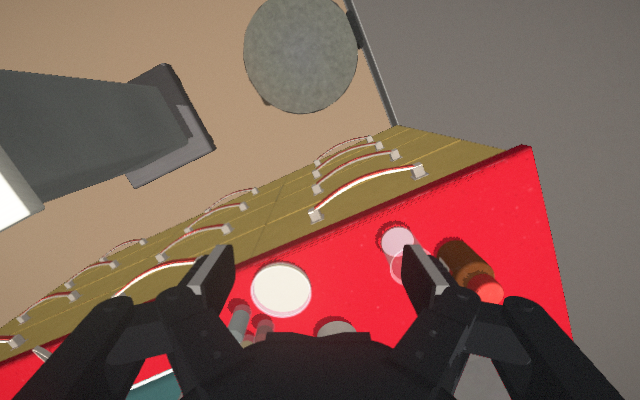

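```bash
cat > h.py <<'E'
import cv2,numpy as np
from plant import *
def pt(cal,u,v,z=None,depth=None):
    K=cal["intrinsics"];D=cal["dist_coeffs"];T=cal["world_from_camera"]
    x,y=cv2.undistortPoints(np.array([[[u,v]]],float),K,D)[0,0]
    r=np.array([x,y,1.])
    if depth is not None: return T[:3,:3]@(r*depth)+T[:3,3]
    w=T[:3,:3]@r; s=(z-T[2,3])/w[2]; return T[:3,3]+s*w
def ray(cal,u,v):
    K=cal["intrinsics"];D=cal["dist_coeffs"];T=cal["world_from_camera"]
    x,y=cv2.undistortPoints(np.array([[[u,v]]],float),K,D)[0,0]
    w=T[:3,:3]@np.array([x,y,1.]); return T[:3,3],w/np.linalg.norm(w)
def tri(obs):
    A=np.zeros((3,3));b=np.zeros(3)
    for c,u,v in obs:
        o,w=ray(c,u,v);P=np.eye(3)-np.outer(w,w);A+=P;b+=P@o
    p=np.linalg.solve(A,b)
    return p,[np.linalg.norm((np.eye(3)-np.outer(ray(c,u,v)[1],ray(c,u,v)[1]))@(p-ray(c,u,v)[0])) for c,u,v in obs]
def proj(cal,p):
    T=np.linalg.inv(cal["world_from_camera"]);r,_=cv2.Rodrigues(T[:3,:3])
    return cv2.projectPoints(np.array([p],float),r,T[:3,3],cal["intrinsics"],cal["dist_coeffs"])[0].ravel()
E
python3 - <<'E'
from h import *
c=get_calibration("top");d=np.load("pics/top0d.npy")
for u,v in [(280,158),(312,182),(250,273),(216,249),(285,187),(248,240),(312,249),(341,223),(170,200),(150,90),(195,100),(75,80),(40,20),(90,160)]:
    print(u,v,d[v,u],pt(c,u,v,depth=d[v,u]).round(3),pt(c,u,v,z=0).round(3))
a=cv2.imread("pics/top0.png")
cv2.imwrite("pics/topc.png",cv2.resize(a[145:285,200:360],None,fx=5,fy=5,interpolation=cv2.INTER_CUBIC)[:600*2])
a=cv2.imread("pics/scene0.png")
cv2.imwrite("pics/scenec.png",cv2.resize(a[165:275,190:350],None,fx=5,fy=5,interpolation=cv2.INTER_CUBIC))
w=d>0.05
c2=get_calibration("scene");d2=np.load("pics/scene0d.npy")
for u,v in [(85,30),(370,10),(225,75),(300,8)]:
    print(u,v,pt(c2,u,v,depth=d2[v,u]).round(3))
E
```

```text
280 158 0.90215427 [ 0.628 -0.295  0.009] [ 0.629 -0.294  0.   ]
312 182 0.89972025 [ 0.577 -0.366  0.01 ] [ 0.578 -0.366  0.   ]
250 273 0.8909374 [ 0.377 -0.237  0.01 ] [ 0.376 -0.235  0.   ]
216 249 0.90226257 [ 0.426 -0.16   0.   ] [ 0.426 -0.16   0.   ]
285 187 0.87073094 [ 0.563 -0.31   0.038] [ 0.565 -0.307  0.   ]
248 240 0.8723312 [ 0.449 -0.234  0.031] [ 0.447 -0.229  0.   ]
312 249 0.8813541 [ 0.432 -0.37   0.022] [ 0.431 -0.369  0.   ]
341 223 0.8469602 [ 0.49  -0.429  0.059] [ 0.489 -0.432  0.   ]
170 200 0.66519034 [ 0.522 -0.143  0.242] [ 0.531 -0.056  0.   ]
150 90 0.65849745 [ 0.696 -0.11   0.256] [ 0.773 -0.003  0.   ]
195 100 0.77382267 [ 0.714 -0.146  0.141] [ 0.754 -0.103  0.   ]
75 80 0.7444465 [0.736 0.059 0.171] [0.791 0.161 0.   ]
40 20 0.72236764 [0.83  0.107 0.197] [0.922 0.242 0.   ]
90 160 0.6549327 [ 0.582 -0.02   0.254] [0.615 0.121 0.   ]
85 30 [0.57  0.465 0.171]
370 10 [ 1.063 -0.083  0.199]
225 75 [ 0.524 -0.157  0.239]
300 8 [0.914 0.02  0.22 ]
```

```bash
python3 -c "
import cv2
a=cv2.imread('pics/topc.png');print(a.shape)
cv2.imwrite('pics/topc2.png',cv2.resize(a,(686,600)))"
```

```text
(700, 800, 3)
```

View pics/topc2.png

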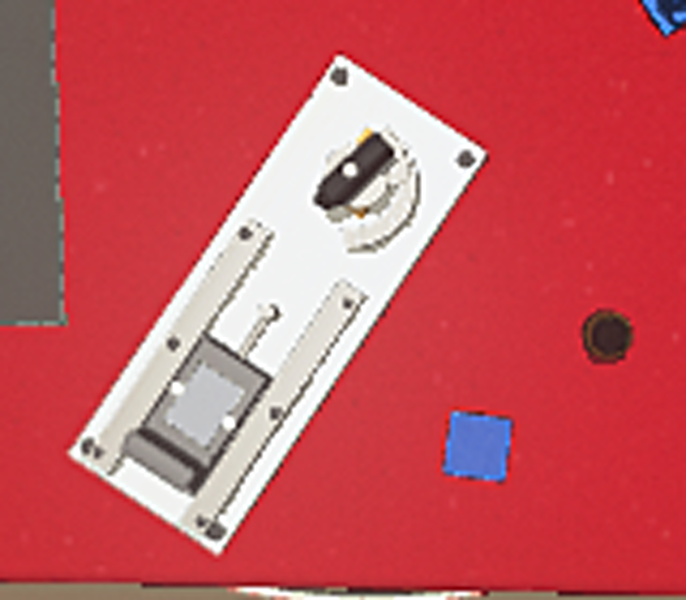

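View pics/scenec.png

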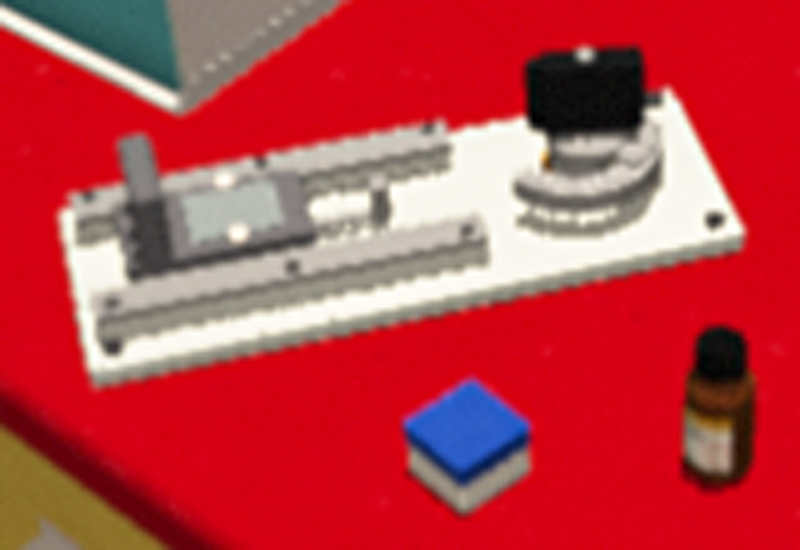

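```bash
cat >> h.py <<'E'
from scipy.spatial.transform import Rotation as Ro
import warnings;warnings.filterwarnings("ignore")
def down(a):  # tool y at world yaw a, tool pointing down
    c,s=np.cos(a),np.sin(a)
    return Ro.from_matrix(np.array([[0,c,s],[0,s,-c],[-1,0,0]])).as_euler('xyz')
TC=lambda u,v:(200+u/4.2857,145+v/4.2857)
E
python3 - <<'E'
from h import *
s=observe();R=Ro.from_euler('xyz',s['tcp_rot']).as_matrix();print(R.round(3))
T=get_calibration("wrist")["world_from_camera"];print("cam in tool",(R.T@(T[:3,3]-s['eef_pos'])).round(4))
c=get_calibration("top")
P=[pt(c,*TC(u,v),z=0.01) for u,v in [(338,55),(488,153),(221,553),(68,452)]]
for p in P:print(p.round(4))
m=(P[0]+P[1])/2;n=(P[2]+P[3])/2;e=m-n;print(np.linalg.norm(e),np.degrees(np.arctan2(e[1],e[0])),[np.degrees(np.arctan2(*(q)[1::-1])) for q in (P[0]-P[3],P[1]-P[2])])
u=e/np.linalg.norm(e);o=(m+n)/2+u*0.0245;print("origin",o,"cam",o+u*.05)
for z in(.06,.07): print(pt(c,*TC(352,170),z=z),pt(c,*TC(163,462),z=.06))
for pos,a in [((.45,-.22,.36),np.radians(-33)),((.45,-.22,.36),np.radians(147)),((.41,-.2,.036),np.radians(-33)),((.41,-.2,.036),np.radians(147)),((.565,-.31,.042),np.radians(57)),((.565,-.31,.042),np.radians(-123))]:
    q=inverse_kinematics(pos,down(a));print(pos,np.degrees(a),None if q is None else np.round(q,3))
E
```

```text
[[-0.001  0.416  0.909]
 [-0.001  0.909 -0.416]
 [-1.    -0.002 -0.   ]]
cam in tool [-0.1434  0.0008 -0.074 ]
[ 0.6281 -0.2926  0.01  ]
[ 0.5797 -0.3701  0.01  ]
[ 0.3749 -0.2405  0.01  ]
[ 0.4238 -0.1621  0.01  ]
0.24238129899044988 -32.444853524708414 [np.float64(-32.573273234335026), np.float64(-32.31644625232871)]
origin [ 0.52230023 -0.27947645  0.01      ] cam [ 0.56449564 -0.30630083  0.01      ]
[ 0.56557351 -0.30579823  0.06      ] [ 0.42421224 -0.2196344   0.06      ]
[ 0.56478797 -0.30671184  0.07      ] [ 0.42421224 -0.2196344   0.06      ]
(0.45, -0.22, 0.36) -33.0 [-0.612 -0.134  1.655  0.     1.621 -0.036]
(0.45, -0.22, 0.36) 147.0 None
(0.41, -0.2, 0.036) -33.0 [-0.627  0.064  2.105  0.     0.972 -0.051]
(0.41, -0.2, 0.036) 147.0 None
(0.565, -0.31, 0.042) 57.00000000000001 [-0.624  0.457  1.606  0.     1.079 -1.619]
(0.565, -0.31, 0.042) -123.00000000000001 [-0.624  0.457  1.606  0.     1.079  1.523]
```

```bash
python3 - <<'E'
from h import *
c=get_calibration("top");d=np.load("pics/top0d.npy");c2=get_calibration("scene");d2=np.load("pics/scene0d.npy")
for u,v in [(213,219),(212,217),(176,219)]: print(pt(c,u,v,depth=d[v,u]).round(3))
print(pt(c2,228,182,z=0).round(3),[ (u,v,pt(c2,u,v,depth=d2[v,u]).round(3)) for u,v in [(217,85),(214,95),(220,100)]])
a=np.radians(-33)
try:
    p=observe()['eef_pos'].copy();p[2]=.42;move_l(p,feed=.35)
    print(observe()['time_s'])
    movep((.45,-.22,.36),down(a));print(observe()['time_s'],observe()['q'])
    move_l((.45,-.23,.22),feed=.25)
except Unreachable as e: print("unr",e)
s=observe();print(s['time_s'],s['eef_pos'],s['ft_force'])
np.save("pics/w1cal.npy",get_calibration("wrist"),allow_pickle=True)
p,d=get_image("wrist");cv2.imwrite("pics/w1.png",p[:,:,::-1]);np.save("pics/w1d.npy",d)
E
```

```text
[ 0.492 -0.162  0.042]
[ 0.496 -0.163  0.054]
[ 0.492 -0.154  0.241]
[ 0.513 -0.134  0.   ] [(217, 85, array([ 0.502, -0.16 ,  0.23 ])), (214, 95, array([ 0.493, -0.159,  0.214])), (220, 100, array([ 0.504, -0.16 ,  0.2  ]))]
0.8417
3.7 [-6.11099470e-01 -1.33811285e-01  1.65474356e+00  1.78077781e-04
  1.62050165e+00 -3.63468188e-02]
4.4083 [ 0.45072721 -0.23019346  0.22129997] [-8.70705942e-04  4.28513834e-01  1.84706886e+00]
```

View pics/w1.png

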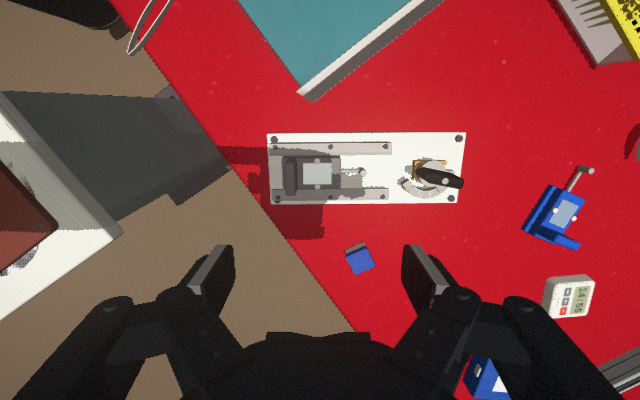

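```bash
python3 - <<'E'
from h import *
move_l((.479,-.296,.14),feed=.2)
s=observe();print(s['time_s'],s['eef_pos'])
np.save("pics/w2cal.npy",get_calibration("wrist"),allow_pickle=True)
p,d=get_image("wrist");cv2.imwrite("pics/w2.png",p[:,:,::-1]);np.save("pics/w2d.npy",d)
a=cv2.imread("pics/w1.png")
cv2.imwrite("pics/w1c.png",cv2.resize(a[120:215,260:470],None,fx=3.8,fy=3.8,interpolation=cv2.INTER_CUBIC))
E
```

```text
5.15 [ 0.47951146 -0.29617768  0.1411752 ]
```

View pics/w1c.png

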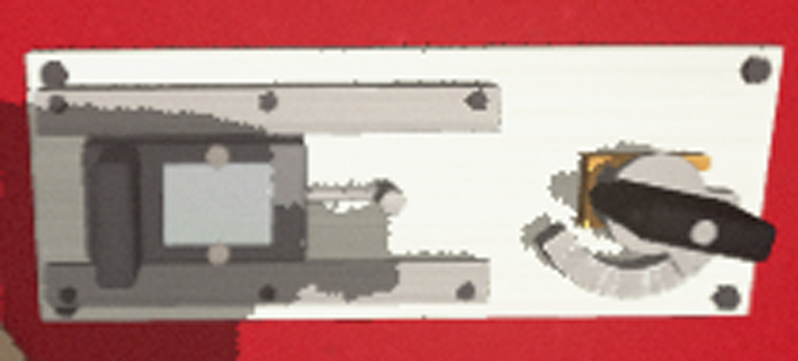

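View pics/w2.png

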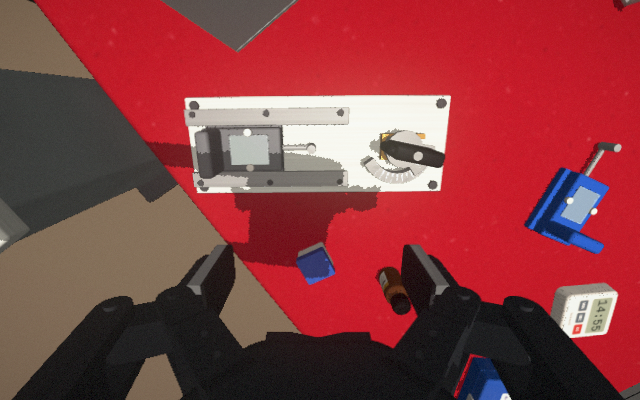

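```bash
python3 - <<'E'
import cv2
a=cv2.imread("pics/w2.png")
cv2.imwrite("pics/w2a.png",cv2.resize(a[90:200,345:455],None,fx=5.4,fy=5.4,interpolation=cv2.INTER_CUBIC))
cv2.imwrite("pics/w2b.png",cv2.resize(a[90:200,180:330],None,fx=5.3,fy=5.3,interpolation=cv2.INTER_CUBIC))
E
```

```text
(no output)
```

View pics/w2a.png

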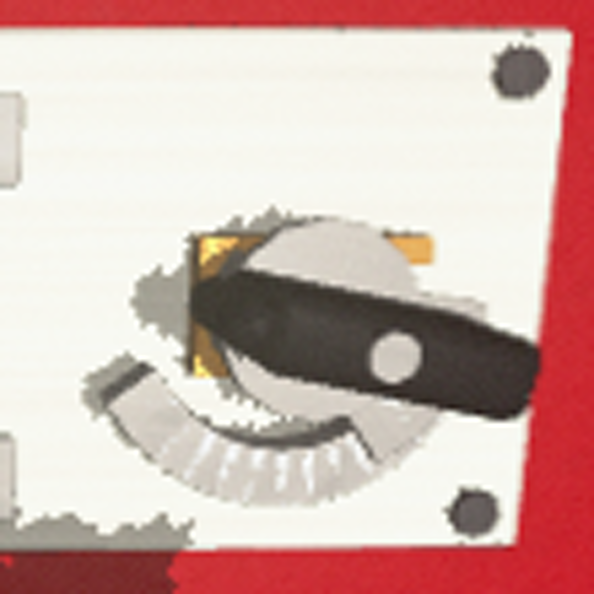

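View pics/w2b.png

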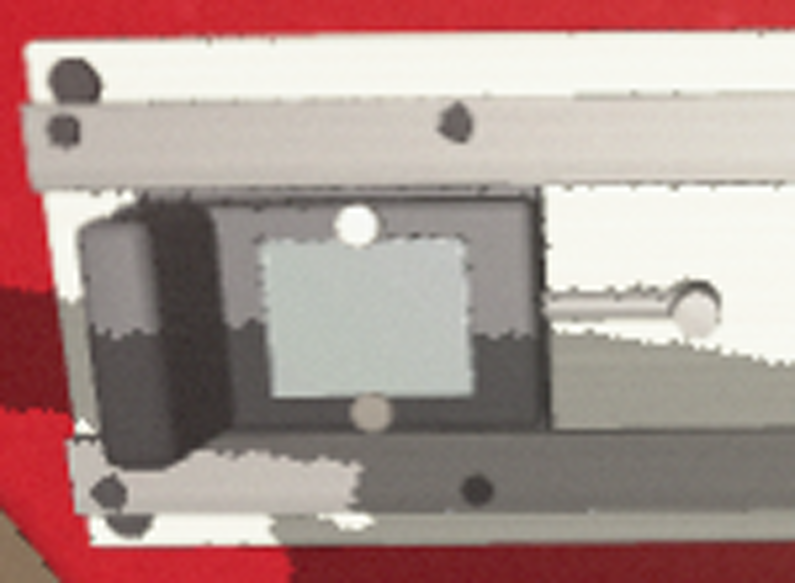

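```bash
python3 - <<'E'
from h import *
t=get_calibration("top");sc=get_calibration("scene");w1=np.load("pics/w1cal.npy",allow_pickle=True).item();w2=np.load("pics/w2cal.npy",allow_pickle=True).item()
A=lambda u,v:(w1,260+u/3.8,120+v/3.8)
B=lambda u,v:(w2,345+u/5.4,90+v/5.4)
C=lambda u,v:(w2,180+u/5.3,90+v/5.3)
S=lambda u,v:(sc,190+u/5,165+v/5)
T=lambda u,v:(t,)+TC(u,v)
def show(n,o):
    p,r=tri(o);print(n,p.round(4),(np.array(r)*1e3).round(1));return p
show("dot",[A(705,232),B(396,358),T(349,170),S(585,55)]);show("dot w",[A(705,232),B(396,358)]);show("dot ts",[T(349,170),S(585,55)])
show("rib",[C(128,345),S(133,138)])
TL=show("TL",[A(28,50),C(25,43),T(68,452)][0:3])
TR=show("TR",[A(783,47),B(572,32),T(338,55)])
BR=show("BR",[A(757,313),B(517,546),T(488,153)])
BL=show("BL",[A(45,320),C(90,547),T(221,553)])
BLt=None
names=dict(TL=[A(28,50),C(25,43),T(68,452)],TR=[A(783,47),B(572,32),T(338,55)],BR=[A(757,313),B(517,546),T(488,153)],BL=[A(45,320),C(90,547),T(221,553)])
for i,nm in enumerate(("w1","w2","top")):
    P={k:pt(*v[i],z=.01) for k,v in names.items()}
    m=(P['TR']+P['BR'])/2;n=(P['TL']+P['BL'])/2;e=m-n;L=np.linalg.norm(e);u=e/L;o=(m+n)/2+u*.0245
    print(nm,L,np.degrees(np.arctan2(e[1],e[0])),"o",o.round(4),"cam",(o+.05*u).round(4),"dot z.07",pt(*[A(705,232),B(396,358),T(349,170)][i],z=.07).round(4))
print("rib z.06",pt(*C(128,345),z=.06), [pt(*C(*q),z=.06).round(4) for q in((82,225),(150,220),(175,468),(108,466))])
print("pin",pt(*C(696,312),z=.03))
print("bar", [pt(*B(*q),z=.07).round(4) for q in((195,288),(540,365),(245,340),(505,415))])
E
```

```text
dot [ 0.5657 -0.3052  0.0674] [0.8 0.4 0.7 0.4]
dot w [ 0.5652 -0.3036  0.0719] [0.1 0.1]
dot ts [ 0.5651 -0.3052  0.0672] [0.2 0.2]
rib [ 0.4278 -0.214   0.066 ] [1.3 1.3]
TL [ 0.4235 -0.16    0.0075] [0.8 1.1 1.5]
TR [ 0.6294 -0.2917  0.0074] [0.7 0.5 1.2]
BR [ 0.5817 -0.3695  0.008 ] [2.2 0.8 1.8]
BL [ 0.3736 -0.2379  0.0055] [0.8 2.1 2. ]
w1 0.24445179209707368 -32.540960040083064 o [ 0.5239 -0.277   0.01  ] cam [ 0.566  -0.3039  0.01  ] dot z.07 [ 0.5657 -0.3044  0.07  ]
w2 0.24422339072736468 -32.54679250182826 o [ 0.5226 -0.2768  0.01  ] cam [ 0.5647 -0.3037  0.01  ] dot z.07 [ 0.5655 -0.3042  0.07  ]
top 0.24238129899044988 -32.444853524708414 o [ 0.5223 -0.2795  0.01  ] cam [ 0.5645 -0.3063  0.01  ] dot z.07 [ 0.5648 -0.3053  0.07  ]
rib z.06 [ 0.42623968 -0.21452464  0.06      ] [array([ 0.4318, -0.1971,  0.06  ]), array([ 0.4406, -0.2021,  0.06  ]), array([ 0.4202, -0.2331,  0.06  ]), array([ 0.4118, -0.2272,  0.06  ])]
pin [ 0.49697228 -0.25987287  0.03      ]
bar [array([ 0.5465, -0.2805,  0.07  ]), array([ 0.5821, -0.3162,  0.07  ]), array([ 0.5489, -0.2905,  0.07  ]), array([ 0.5748, -0.3199,  0.07  ])]
```

```bash
cat >> h.py <<'E'
YAW=np.radians(-32.53);DX=np.array([np.cos(YAW),np.sin(YAW),0]);DY=np.array([-DX[1],DX[0],0]);O=np.array([.5232,-.2776,0]);CAM=np.array([.5655,-.3044,0])
def dock(x,y,z): return O+DX*x+DY*y+np.array([0,0,z])
def todock(p): d=np.asarray(p)-O;return np.array([d@DX,d@DY,d[2]])
def tilted(th):
    return Ro.from_rotvec(DX*th)*Ro.from_euler('xyz',down(YAW))
E
cat > s1.py <<'E'
from h import *
R=tilted(np.radians(15));rpy=R.as_euler('xyz');ax=R.as_matrix()[:,0]
g=dock(-.1157,.0005,.055)
tcp=g+.019*ax;pre=tcp+np.array([0,0,.06])
print(tcp,"camera",tcp+R.as_matrix()@[-.1434,0,-.074], "at end",tcp+.055*DX+R.as_matrix()@[-.1434,0,-.074])
for p in(pre,tcp,tcp+.06*DX):print(inverse_kinematics(p,rpy))
gripper_to(.05,f_grip=30)
movep(pre,rpy)
print(move_l(tcp,feed=.1,max_force=8))
s=observe();print(s['time_s'],todock(s['eef_pos']),s['ft_force'])
p,d=get_image("wrist");cv2.imwrite("pics/w3.png",p[:,:,::-1])
p,d=get_image("scene");cv2.imwrite("pics/s3.png",cv2.resize(p[110:260,160:360,::-1],None,fx=3.8,fy=3.8))
E
python3 s1.py
```

```text
[ 0.42856542 -0.21081575  0.03664741] camera [ 0.44704428 -0.18184324  0.19431378] at end [ 0.49341533 -0.211419    0.19431378]
[-0.80456253  0.02518092  2.0343151   0.27806619  1.15942165 -0.35849158]
[-0.80456253  0.12992246  2.05890303  0.29687596  1.03537999 -0.3996652 ]
[-0.77794619  0.25869413  1.90580232  0.29572433  1.05226054 -0.3672367 ]
False
6.9 [-0.1150738   0.00539486  0.03703918] [ 0.23465344 -0.55633932  0.48219026]
```

View pics/w3.png

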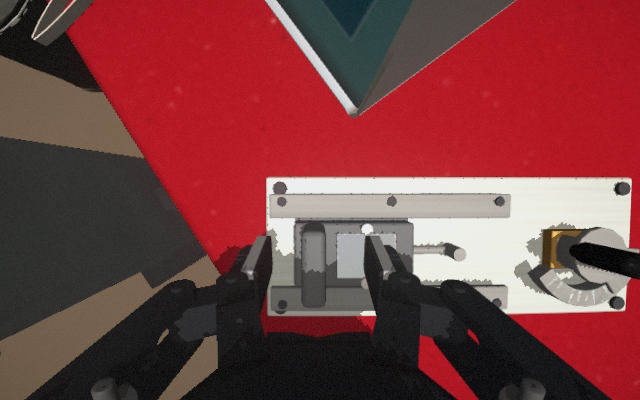

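View pics/s3.png

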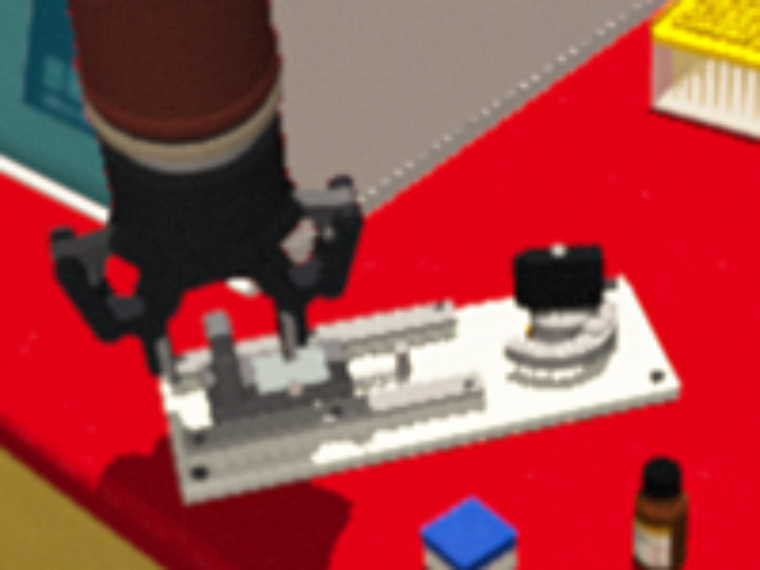

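```bash
cat > s2.py <<'E'
from h import *
f=lambda:(observe()['ft_force']@np.c_[DX,DY,[0,0,1]]).round(2)
print(f())
gripper_to(0.0,f_grip=30)
s=observe();print(s['time_s'],s['opening'],f(),todock(s['eef_pos']))
p0=s['eef_pos']
print(move_l(p0+DX*.005,feed=.02,max_force=7)),print(f())
print(move_l(p0+DX*.030,feed=.04,max_force=7))
s=observe();print(s['time_s'],s['opening'],f(),todock(s['eef_pos']))
hold(.2);print(f())
p,d=get_image("scene");cv2.imwrite("pics/s4.png",cv2.resize(p[110:260,160:360,::-1],None,fx=3.8,fy=3.8))
E
python3 s2.py
```

```text
[-0.69 -0.44 -0.64]
7.425 0.011126116601060056 [-1.72  0.29  4.61] [-0.11542643  0.00533352  0.03713049]
False
[-0.92 -0.5   0.96]
False
8.6167 0.01150740967759419 [ 1.44  0.69 -0.13] [-0.08491719  0.00527437  0.0371361 ]
[ 1.3   0.19 -0.38]
```

View pics/s4.png

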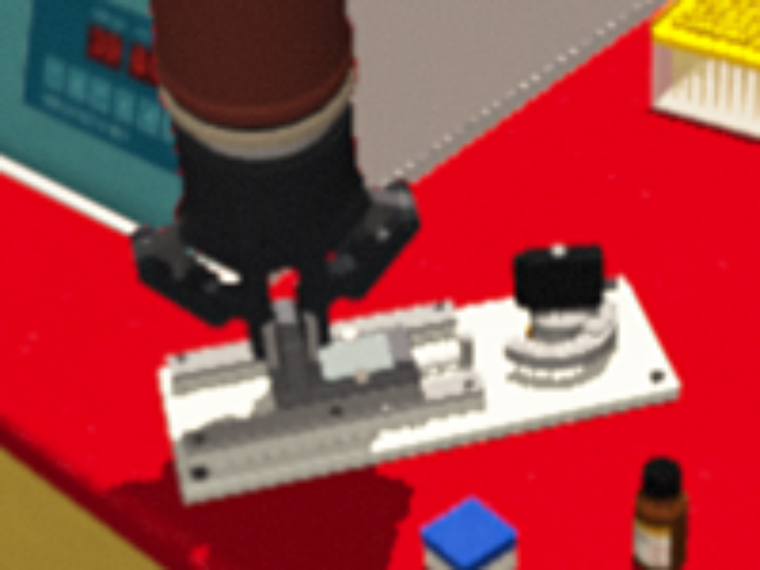

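```bash
cat > s3.py <<'E'
from h import *
f=lambda:(observe()['ft_force']@np.c_[DX,DY,[0,0,1]]).round(2)
p0=observe()['eef_pos'];x0=todock(p0)[0]
print(f(),x0)
r=move_l(p0+DX*(-.053-x0),feed=.009,max_force=4.5)
s=observe();print(r,s['time_s'],s['opening'],f(),todock(s['eef_pos']))
hold(.1);s=observe();print(f(),todock(s['eef_pos']))
E
python3 s3.py
```

```text
[1.1  1.07 1.3 ] -0.08524035983699055
True 9.4083 0.011643557433003916 [-1.26 -0.43  4.46] [-0.08536898  0.00522446  0.03708751]
[-1.5  -1.    4.63] [-0.08533425  0.00524402  0.03711338]
```

```bash
cat > s4.py <<'E'
from h import *
f=lambda:(observe()['ft_force']@np.c_[DX,DY,[0,0,1]]).round(2)
p0=observe()['eef_pos'];x0=todock(p0)[0]
for i in range(1,6):
    r=move_l(p0+DX*.002*i,feed=.012,max_force=8)
    s=observe();print(r,round(s['time_s'],3),f(),(todock(s['eef_pos'])*1e3).round(2))
    if r:break
E
python3 s4.py
```

```text
False 9.85 [-1.82 -0.19  6.63] [-83.84   5.41  37.11]
False 10.167 [-2.5  -1.45  5.16] [-81.78   5.48  37.14]
False 10.483 [-3.16  0.32  5.75] [-79.8    5.52  37.13]
False 10.8 [-2.86  0.31  4.92] [-77.82   5.51  37.11]
False 11.117 [-1.98  1.14  4.95] [-75.82   5.54  37.12]
```

```bash
cat > s5.py <<'E'
from h import *
M=np.c_[DX,DY,[0,0,1]]
def fm(n=4):
    a=[]
    for _ in range(n): hold(.01);a.append(observe()['ft_force']@M)
    return np.mean(a,0).round(2)
p0=observe()['eef_pos'];x0=todock(p0)[0]
print(x0,fm())
r=move_l(p0+DX*(-.0725-x0),feed=.012,max_force=8);print(r,fm())
x=-.0725
while not r and x<-.053:
    x+=.0005
    r=move_l(p0+DX*(x-x0),feed=.008,max_force=6)
    F=fm();s=observe();print(r,round(s['time_s'],2),F,round(todock(s['eef_pos'])[0]*1e3,2),flush=True)
    if F[0]<-5.2:break
E
python3 s5.py
```

```text
-0.07582461042062695 [-2.82  0.28  5.3 ]
False [-2.82  0.15  4.93]
False 11.85 [-3.56  0.19  5.98] -72.63
False 12.13 [-4.01 -0.49  6.42] -72.18
False 12.42 [-3.97  0.    5.8 ] -71.73
False 12.7 [-3.59  0.13  6.16] -71.2
False 12.98 [-4.07 -0.01  6.34] -70.72
False 13.27 [-3.58  0.32  6.06] -70.22
False 13.55 [-3.66  0.11  6.46] -69.72
False 13.83 [-3.83 -0.03  6.43] -69.2
False 14.12 [-3.64 -0.17  6.26] -68.73
False 14.4 [-3.51  0.15  6.5 ] -68.23
False 14.68 [-3.36  0.1   6.28] -67.7
False 14.97 [-3.99  0.2   5.97] -67.21
False 15.25 [-4.06  0.54  6.38] -66.7
False 15.53 [-3.42  0.54  5.85] -66.19
False 15.82 [-3.93  0.03  6.46] -65.7
False 16.1 [-3.71 -0.15  6.21] -65.23
False 16.38 [-3.77  0.19  6.12] -64.69
False 16.67 [-3.63  0.05  6.2 ] -64.2
False 16.95 [-3.56  0.39  6.61] -63.71
False 17.23 [-3.64 -0.35  6.11] -63.21
False 17.52 [-3.25 -0.05  6.57] -62.71
False 17.8 [-3.84  0.23  6.68] -62.22
False 18.08 [-3.64  0.03  6.1 ] -61.7
False 18.37 [-3.35  0.04  6.37] -61.2
False 18.65 [-3.49  0.29  6.35] -60.74
False 18.93 [-3.4  -0.19  5.93] -60.19
False 19.22 [-3.94  0.3   6.2 ] -59.71
False 19.5 [-4.06  0.35  6.53] -59.21
False 19.78 [-3.58 -0.18  6.02] -58.72
False 20.07 [-3.95  0.42  6.81] -58.22
False 20.35 [-3.65  0.41  6.11] -57.7
False 20.63 [-3.76 -0.17  6.01] -57.21
False 20.92 [-3.86  0.28  6.49] -56.78
False 21.2 [-5.94 -0.69  7.84] -56.74
```

```bash
cat > s6.py <<'E'
from h import *
exec(open('s5.py').read().split("p0=")[0])
print(fm(6));s=observe();print(s['time_s'],(todock(s['eef_pos'])*1e3).round(2))
p,d=get_image("wrist");cv2.imwrite("pics/w6.png",p[:,:,::-1])
p,d=get_image("scene");cv2.imwrite("pics/s6.png",cv2.resize(p[150:240,190:350,::-1],None,fx=5,fy=5,interpolation=cv2.INTER_CUBIC))
E
python3 s6.py
```

```text
[-6.14 -0.63  8.49]
21.25 [-56.73   5.88  37.12]
```

View pics/w6.png

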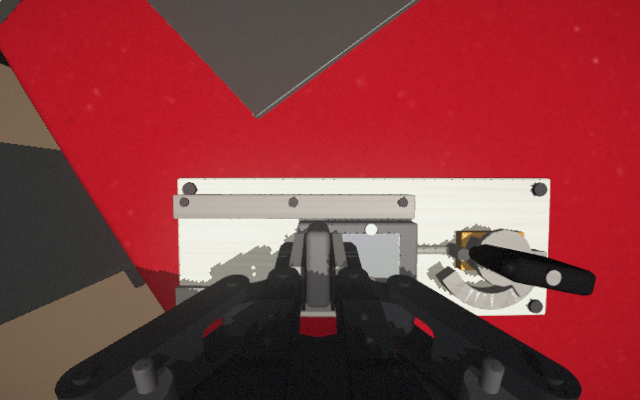

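View pics/s6.png

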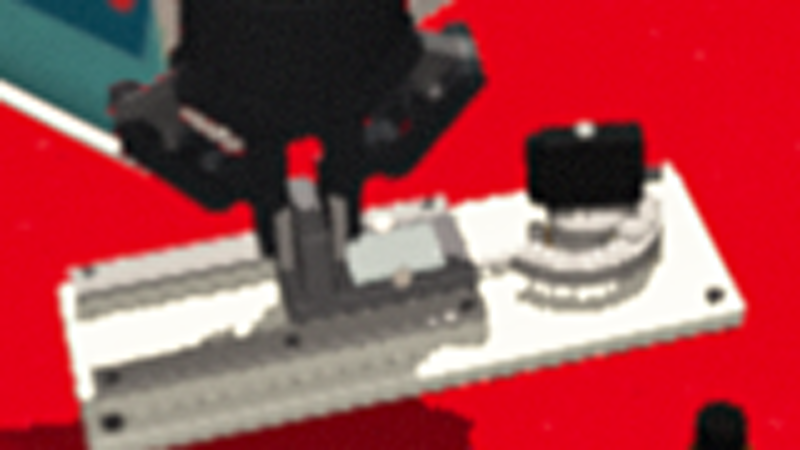

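```bash
cat > s7.py <<'E'
from h import *
gripper_to(.05);s=observe();print(s['time_s'],s['ft_force'].round(2))
p=s['eef_pos'];up=p+np.array([0,0,.07]);move_l(up,feed=.15)
rp=down(YAW+np.pi/2-.15)
c=CAM.copy();c[2]=.125
print(inverse_kinematics(c,rp))
movep(c,rp);s=observe();print(s['time_s'],s['q'].round(3),s['eef_pos'])
np.save("pics/w7cal.npy",get_calibration("wrist"),allow_pickle=True)
p,d=get_image("wrist");cv2.imwrite("pics/w7.png",p[:,:,::-1]);np.save("pics/w7d.npy",d)
p,d=get_image("top");cv2.imwrite("pics/t7.png",cv2.resize(p[145:285,200:360,::-1],None,fx=4.2857,fy=4.2857,interpolation=cv2.INTER_CUBIC))
E
python3 s7.py
```

```text
21.8 [-0.07  0.15 -0.35]
[-0.61649939  0.35132592  1.57275594  0.          1.21751079 -1.46954011]
23.475 [-0.617  0.352  1.574  0.     1.217 -1.468] [ 0.56462432 -0.3038504   0.12359111]
```

View pics/w7.png

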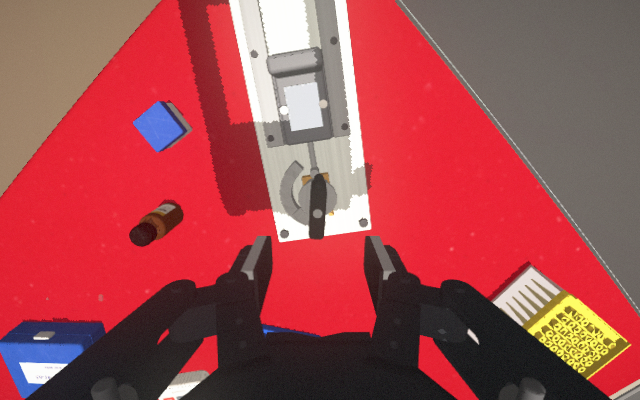

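```bash
python3 - <<'E'
from h import *
a=cv2.imread("pics/w7.png")
cv2.imwrite("pics/w7c.png",cv2.resize(a[140:250,265:375],None,fx=5.4,fy=5.4,interpolation=cv2.INTER_CUBIC))
E
```

```text
(no output)
```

View pics/w7c.png

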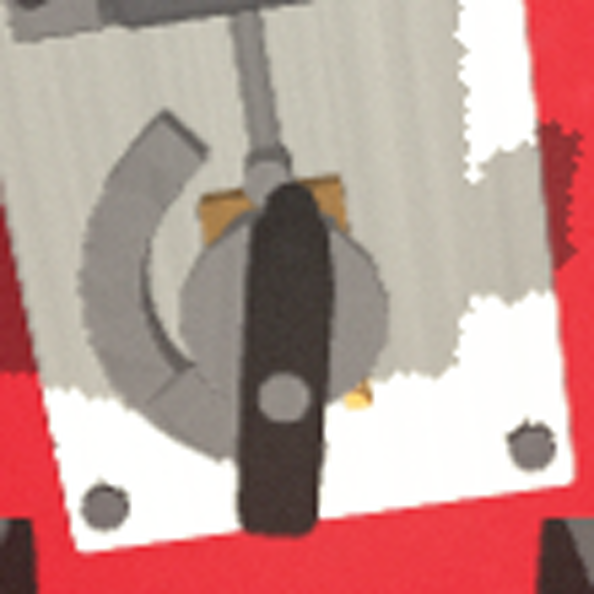

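```bash
cat > s8.py <<'E'
from h import *
w=np.load("pics/w7cal.npy",allow_pickle=True).item()
q=pt(w,265+285/5.4,140+398/5.4,z=.07);print("dot",q,[pt(w,265+u/5.4,140+v/5.4,z=.07).round(4) for u,v in((253,240),(240,510),(335,240),(318,510))])
w1=np.load("pics/w1cal.npy",allow_pickle=True).item();w2=np.load("pics/w2cal.npy",allow_pickle=True).item()
print(tri([(w,265+285/5.4,140+398/5.4),(w1,260+705/3.8,120+232/3.8),(w2,345+396/5.4,90+358/5.4)]))
E
python3 s8.py
```

```text
dot [ 0.56584709 -0.3034598   0.07      ] [array([ 0.5464, -0.292 ,  0.07  ]), array([ 0.5742, -0.3191,  0.07  ]), array([ 0.5535, -0.2839,  0.07  ]), array([ 0.5814, -0.311 ,  0.07  ])]
(array([ 0.56459201, -0.30251263,  0.0743918 ]), [np.float64(0.00014066918093768316), np.float64(0.00012561960156274004), np.float64(0.00026243521750063994)])
```

```bash
cat > s9.py <<'E'
from h import *
rp=down(YAW+np.pi/2-.205)
c=np.array([.5657,-.3040,.08]);movep(c,rp)
e=observe()['eef_pos'];print(e)
c[2]=.0440
r=move_l(c,feed=.06,max_force=8);s=observe();print(r,s['time_s'],s['eef_pos'],s['q'].round(3),s['ft_force'].round(2),s['torque'].round(3))
if not r:
    gripper_to(0.,f_grip=60)
    hold(.1)
    s=observe();print(s['time_s'],s['opening'],s['eef_pos'],s['q'].round(3),s['ft_force'].round(2),s['torque'].round(3))
p,d=get_image("wrist");cv2.imwrite("pics/w9.png",p[:,:,::-1])
E
python3 s9.py
```

```text
[ 0.56351853 -0.30280769  0.07785503]
False 24.625 [ 0.56577797 -0.3040491   0.04398698] [-0.616  0.449  1.611 -0.     1.081 -1.414] [-0.02 -0.15 -0.09] [-0.006  0.017 -0.018]
25.1583 0.011117546483597156 [ 0.56528036 -0.30494838  0.04468831] [-0.617  0.448  1.611 -0.002  1.082 -1.414] [-4.17 -3.16  3.06] [-0.356  0.553  0.028]
```

View pics/w9.png

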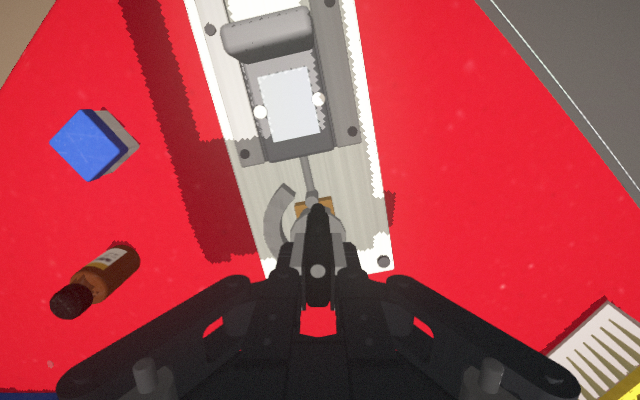

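```bash
cat > s10.py <<'E'
from h import *
import sys
ct=np.array([.5652,-.3050,.0442])
q0=np.array(inverse_kinematics(ct,down(YAW+np.pi/2-.205)));print(q0.round(3))
def go(c0,c1,n):
    for c in np.linspace(c0,c1,n+1)[1:]:
        q=q0.copy();q[5]=q0[5]+(c-.205);set_joints(q)
        s=observe();F=s['ft_force'];T=s['torque']
        print(round(c,2),round(s['time_s'],2),F.round(1),T.round(2),s['eef_pos'].round(4),round(s['q'][5],3),flush=True)
        if np.linalg.norm(F[:2])>18 or abs(T[2])>.9: print("STOP");return
a,b,n=map(float,sys.argv[1:]);go(a,b,int(n))
E
python3 s10.py .205 .75 3
```

```text
[-0.618  0.449  1.611 -0.     1.081 -1.416]
0.39 25.5 [-4.2 -0.2  5.4] [ 0.07  0.52 -0.08] [ 0.5651 -0.3052  0.0447] -1.238
0.57 25.79 [-5.2 -0.5  4.1] [-0.04  0.72 -0.04] [ 0.5648 -0.3053  0.0447] -1.056
0.75 26.08 [-6.9 -0.9  6.3] [-0.12  0.86 -0.  ] [ 0.5646 -0.3054  0.0447] -0.874
```

```bash
sed -i 's/ct=.*/ct=np.array([.5644,-.3052,.0445])/' s10.py; python3 s10.py .75 1.75 5
```

```text
[-0.619  0.447  1.613 -0.     1.081 -1.417]
0.95 26.39 [-5.5 -1.2  4.5] [-0.17  0.53  0.01] [ 0.5642 -0.3055  0.0447] -0.678
1.15 26.7 [-5.9 -1.7  5.6] [-0.23  0.84 -0.06] [ 0.5639 -0.3055  0.0447] -0.477
1.35 27.01 [-6.9 -0.6  5.9] [-0.28  1.03 -0.07] [ 0.5636 -0.3054  0.0447] -0.277
1.55 27.32 [-8.3  0.4  7.2] [-0.2   1.22 -0.08] [ 0.5633 -0.3053  0.0447] -0.077
1.75 27.62 [-9.7  0.8  8.7] [-0.05  1.43 -0.07] [ 0.563  -0.3051  0.0447] 0.123
```

```bash
cat > s11.py <<'E'
from h import *
import sys
a,b,n=map(float,sys.argv[1:])
off=np.load("off.npy") if len(sys.argv)>9 else None
s=observe();ct=np.array([s['eef_pos'][0]-.0003,s['eef_pos'][1],.0445])
for c in np.linspace(a,b,int(n)+1)[1:]:
    q=np.array(inverse_kinematics(ct,down(YAW+np.pi/2-c)))
    if np.abs(q-observe()['q']).max()>.4: print("jump",q);break
    set_joints(q)
    s=observe();F=s['ft_force'];T=s['torque']
    print(round(c,2),round(s['time_s'],2),F.round(1),T.round(2),s['eef_pos'].round(4),round(s['q'][5],3),flush=True)
    ct[:2]+=np.clip(F[:2]*.0001,-.0006,.0006)
    if np.linalg.norm(F[:2])>18 or abs(T[2])>.9: print("STOP");break
E
python3 s11.py 1.75 2.3 4
```

```text
1.89 27.88 [-2.9  0.9  3.6] [-0.02  0.51 -0.13] [ 0.5628 -0.3049  0.0447] 0.258
2.02 28.14 [-2.7  1.7  6.1] [ 0.07  0.52 -0.16] [ 0.5627 -0.3047  0.0447] 0.394
2.16 28.4 [-2.1  2.3  4.7] [ 0.16  0.3  -0.06] [ 0.5625 -0.3046  0.0447] 0.531
2.3 28.66 [-0.6  3.2  5.1] [ 0.29  0.13 -0.07] [ 0.5624 -0.3044  0.0447] 0.669
```

```bash
sed -i 's/\[0\]-.0003/[0]/; s/\[1\],.0445/[1]+.0003,.0445/' s11.py; python3 s11.py 2.3 3.08 5; python3 - <<'E'
from h import *
p,d=get_image("wrist");cv2.imwrite("pics/w11.png",p[:,:,::-1])
E
```

```text
2.46 28.93 [-3.2  1.4  5.5] [ 0.16  0.44 -0.06] [ 0.5624 -0.3041  0.0447] 0.827
2.61 29.21 [-1.4  2.5  4.7] [ 0.2   0.32 -0.06] [ 0.5624 -0.3039  0.0447] 0.983
2.77 29.48 [0.4 1.7 5.5] [ 0.22  0.08 -0.07] [ 0.5624 -0.3036  0.0447] 1.138
2.92 29.76 [-0.6  2.9  5.1] [ 0.29  0.12 -0.06] [ 0.5624 -0.3034  0.0447] 1.296
3.08 30.03 [1.5 1.8 4.6] [ 0.34 -0.17 -0.08] [ 0.5625 -0.3031  0.0447] 1.451
```

View pics/w11.png

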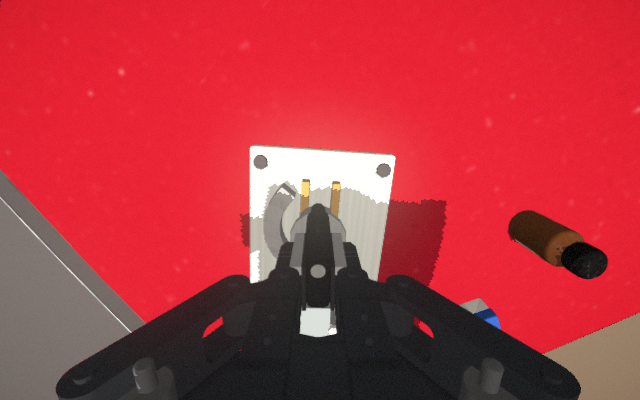

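```bash
python3 - <<'E'
from h import *
gripper_to(.05);s=observe();print(s['time_s'],s['ft_force'].round(2))
move_l(s['eef_pos']+np.array([0,0,.13]),feed=.15)
np.save("pics/w12cal.npy",get_calibration("wrist"),allow_pickle=True)
p,d=get_image("wrist");cv2.imwrite("pics/w12.png",p[:,:,::-1])
p,d=get_image("scene");cv2.imwrite("pics/s12.png",cv2.resize(p[165:275,190:350,::-1],None,fx=5,fy=5,interpolation=cv2.INTER_CUBIC))
print(observe()['time_s'],observe()['ft_force'])
E
```

```text
30.5417 [ 0.19 -0.31 -0.05]
31.6583 [-0.08677937  1.489708   -0.15988414]
```

View pics/w12.png

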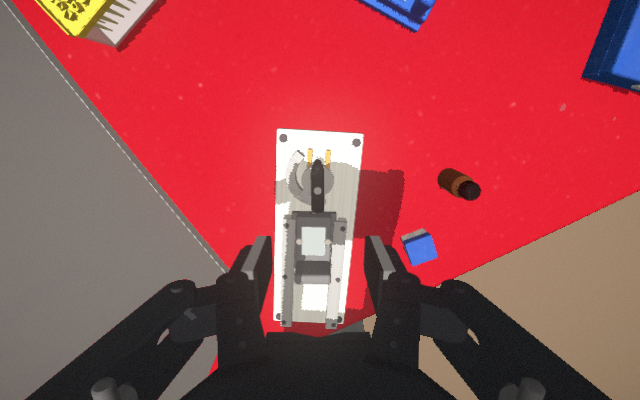

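View pics/s12.png

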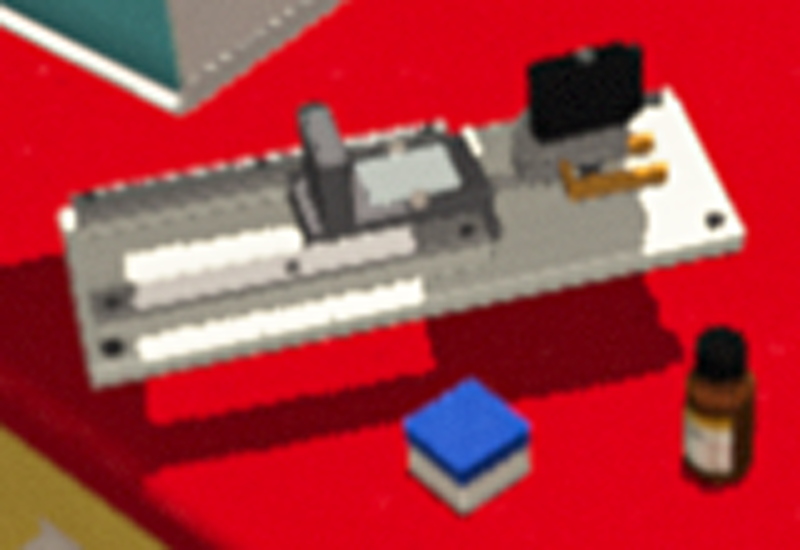

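```bash
python3 - <<'E'
from h import *
a=cv2.imread("pics/w12.png")
cv2.imwrite("pics/w12c.png",cv2.resize(a[120:290,265:375],None,fx=4.6,fy=3.5,interpolation=cv2.INTER_CUBIC)) if 0 else cv2.imwrite("pics/w12c.png",cv2.resize(a[125:225,270:370],None,fx=5.9,fy=5.9,interpolation=cv2.INTER_CUBIC))
cv2.imwrite("pics/w12d.png",cv2.resize(a[205:305,270:370],None,fx=5.9,fy=5.9,interpolation=cv2.INTER_CUBIC))
E
```

```text
(no output)
```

View pics/w12c.png

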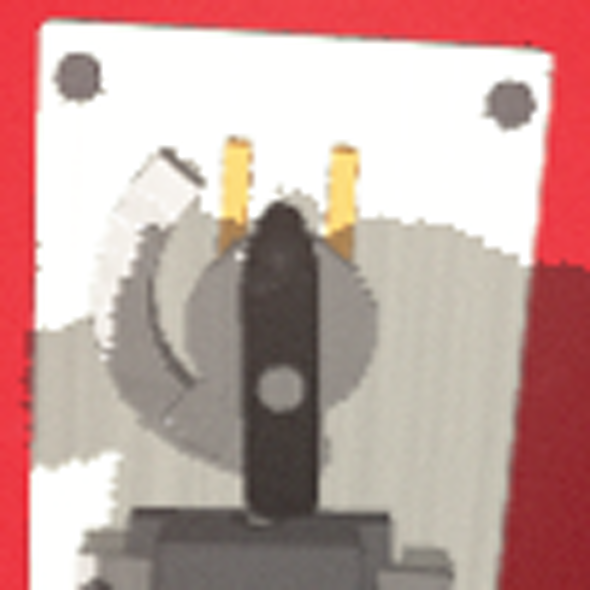

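View pics/w12d.png

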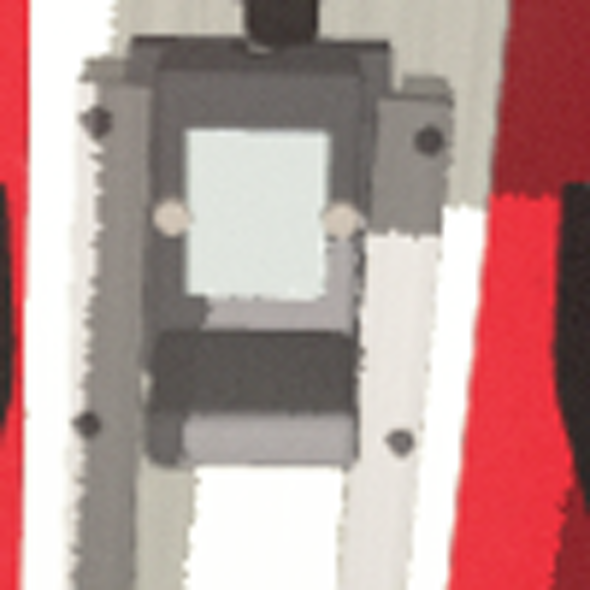

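```bash
python3 - <<'E'
from h import *
w=np.load("pics/w12cal.npy",allow_pickle=True).item()
f=lambda u,v,z,y0=125:pt(w,270+u/5.9,y0+v/5.9,z=z)
for A,B in(((242,300),(245,505)),((317,300),(320,505))):
    e=f(*A,.07)-f(*B,.07);print("bar vs dock deg",np.degrees(np.arctan2(e[1],e[0])-YAW))
e=f(*(42,22),.01)-f(545,50,.01);print("plate edge vs DY",np.degrees(np.arctan2(e[1],e[0])-YAW)-90)
rib=f(255,437,.06,205);print("rib dock",todock(rib)*1e3)
print("dot",todock(f(280,388,.07))*1e3)
E
```

```text
bar vs dock deg 3.932399014070248
bar vs dock deg 4.681501471716785
plate edge vs DY 0.3911394563862842
rib dock [-49.65787215  -0.98930933  60.        ]
dot [48.32444018  0.59622712 70.        ]
```

```bash
python3 -c "
from plant import *
job_done();print(observe()['time_s'])"
```

```text
the job is handed in; nothing more can be done
the job is handed in; nothing more can be done
```

The cartridge is locked into its dock and the job is handed in, at about 32 s of the 61 s allowed; no verdict was reported.

- **Slide:** I gripped the rib with the tool tilted 15° to keep clear of the centrifuge, and pushed in 0.5 mm steps. The push held at about 3.7 N, then rose to about 6 N with the rib at dock x = -56.7 mm, and it stopped moving. I took that as the touch and released there. The full 5 N step was not reached, so the shoe had probably not yet been pushed.
- **Turn:** I turned the wing bar clockwise from about 0.2 to about 3.07 rad in one grip. Side force on the tool peaked near 10 N because the grip sat 1–2 mm off the cam's axis. After I corrected for that it stayed below about 4 N. The bolt-on-cam force itself was not measured.

**Last checks, with the gripper open and about 13 cm above the bar:**
- The bar measures about 4° short of the half turn, roughly 3.07 rad; the lock begins at 2.95.
- The rib is at about dock x = -49.7 mm, the expected 7 mm draw past the touch.
- The shoe has been driven back.
- The bottle and box look unmoved in the scene picture.

**Disagreements:**
- The first threshold-stopped push halted early on a change in vertical force, so I switched to small steps.
- The cam axis estimates from the different views differed by 1–2 mm.

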